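# Index the chainring fixture to the next hole

### The job

The chainring on the green indexing fixture is to be checked at its next station. With a fingertip press the red indexing plunger down out of its hole, and keeping it down push the black handle clockwise (seen from above) to turn the table on by one hole; then let the plunger spring fully home in that next hole and draw clear, without running past the hole or forcing the mechanism. Do not touch the dial gauge, and leave everything else on the bench where it is.

Things in the scene. Friction and masses are not known exactly. Their poses are not given: they have to be found in the camera images.
- fixture: green cast-iron indexing fixture screwed to the bench, fixed. Origin: centre of its underside, on the bench, below the vertical turning axis. Square base 230 x 230 mm, 18 mm high. Above it lies the fixed bare-metal division plate, 224 mm in diameter, its top 60 mm above the bench, with ten 13 mm holes 36 degrees apart on a circle of 100 mm radius. The dial gauge stands on its +x side.
- axis (a point): point on the vertical turning axis, 60 mm above the bench (top of the division plate). About it turns a dark platter (142 mm across, top 74 mm above the bench) with a blue chainring bolted on (178 mm across, top 80 mm high, bolt heads 83 mm), a black centre knob (51 mm across, top 103 mm high) and the grey index arm that carries button and handle.
- turntable (a joint): angle of platter, chainring, arm, button and handle together, in rad; 0 at the hole in use at the start, growing CLOCKWISE seen from above; the next hole clockwise is at 0.628 (36 degrees), the one after at 1.257. With the pin in a hole there is about 0.02 rad of play either way. With the pin out, turning takes 1 to 2 N at the handle and it stops where it is left.
- plunger (a joint): how far the red button is pressed, in m: 0 sprung up (pin in a hole), 0.012 fully down on a hard stop; spring 4.5 N at the start, 8.5 N fully down. The pin enters the hole from below, 24 mm nearer the axis than the button, and is out once 8 to 9 mm down. Let go between holes it rides under the plate and springs into the next hole met; bullet-nosed, it centres itself from about 3 mm off.
- button_top (a point): centre of the flat top of the plunger's red mushroom button, 36 mm across, 124 mm from the turning axis near the end of the index arm; 101 mm above the bench when up, 89 mm when fully down. It is pressed straight down and turns with the arm.
- handle_top (a point): centre of the top of the upright black handle on the index arm: a post 18 mm across, standing from 74 to 128 mm above the bench, rigid on the arm. Its axis is 31 mm from the button's centre, on the clockwise side, so its near face is 22 mm from the button's centre: a fingertip that holds the button down pushes the handle ahead of it with its side.
- gauge: dial gauge (dial 54 mm across, centre 135 mm above the bench, white face) on a steel pillar 160 mm tall, fixed; its stylus stands over the chainring. Origin and axes as the fixture's: the pillar is 146 mm and the dial 76 mm along +x from the turning axis.
- bolt_jar: glass jar with a steel cap, 60 mm across, 85 mm tall; loose bystander, origin at the centre of its underside
- spanner: steel open-ended spanner lying flat, 180 mm long along its x; loose bystander, origin at the centre of its underside
- hub: aluminium bicycle hub standing on end, 58 mm across, 100 mm tall; loose bystander, origin at the centre of its underside
- mug: blue mug, 80 mm across, 90 mm tall, handle at its +y; loose bystander, origin at the centre of its underside
- oil_bottle: yellow oil bottle with a red cap, 48 mm across, 150 mm tall; loose bystander, origin at the centre of its underside
- screwdriver: screwdriver with a red handle lying along its x, 200 mm long; loose bystander, origin at the centre of its underside
- grease_tin: blue grease tin, 74 mm across, 70 mm tall; loose bystander, origin at the centre of its underside
- sprocket: dark steel sprocket blank lying flat, 84 mm across, 8 mm thick; loose bystander, origin at the centre of its underside

How it is judged:
By the outcome, as a careful person would: the job done as asked, in the order asked, and still so for the second after the job is handed in, with the robot touching nothing.
It also fails if it takes over 40 s, if anything falls off the work surface, if the arm or the gripper's body presses on something with over 40 N, if the wrist force passes 120 N, or if a joint passes its speed limit or range.

### The arm

A 6-joint arm with a two-finger parallel gripper is mounted at the origin on the work surface. World frame = base frame: x ahead of the robot, y to its left, z up, the work surface at z = 0. Lengths are in m, angles in degrees, forces in N, time in s.
With the tool pointing down it reaches from about 0.3 to 0.775 m from the base axis. Payload 14.6 kg.
Tool frame: the origin (TCP) lies at the very end of the fingers, on their centre line; the grasp point (between the pads) lies 19 mm behind it (robot.pinch_z is the distance from the TCP to the grasp point, in m); z points along the fingers, y is the line along which they close (so a half turn about z gives the same grasp; the last joint's range is limited). The gripper opens to 85 mm and grips with 20 to 120 N. Pads are 22 mm wide; open, the fingers measure 114 mm over their backs; the gripper's body (76 mm by 85 mm) begins 54 mm behind the grasp point. The pads swing forward as they close: fully open they stand 13 mm farther back than shut.
Start: joints at [62.074, 17.183, 87.147, -0, 75.671, -3.816], TCP at [0.225, 0.502, 0.231] pointing down, gripper open.
Joint ranges: [-173.82, 173.82], [-45.26, 126.66], [13.44, 144.39], [-59.66, 239.66], [0, 175.72], [-146.38, 146.38]. Speed limits (degrees/s): [127.2, 127.2, 147.25, 180, 180, 180].

### API

Orientations are given as a 3x3 rotation matrix whose columns are the frame's x, y, z axes.
In Python, from cell import robot, cams, workorder gives the robot as it stands. The module is installed in compiled form; this text tells all that it offers.
- The arm moves only by the tool carry_out, never from a script. Its argument "increments" is a list of rows, each a list of 5 numbers: the closure, from -1 (fully open) to 1 (shut), so that 0 is half open, then the shift along the tool's x, y, z in mm, then the turn about the tool's z in degrees. In form: [[hand, tx, ty, tz, roll], ...]. A call has 1 to 5 rows; each row is the pose to reach, as a shift and turn from the pose commanded when the call began, along the tool's axes at that moment; what a row does not reach only later rows make up. A row lasts 1/10 s, in which the tool goes at most 50 mm and 8.59 degrees, less where a joint would pass 70% of its speed; a pose out of reach is approached as far as the arm can. A call with a gripper value outside its range is refused whole. The fingers move at their own pace and stop on an object; "grip_force" is the grip in N (left out, the last holds). Time passes only in rows, so rows that repeat a pose let the fingers close. It gives the time, the measured TCP pose, the force, the opening and the grip force at its end, in the units of the state.
- robot.observe(): the state, without advancing time (a new reading comes with each control period).
- cams.capture(name): name is "scene" or "top" or "wrist"; returns a dict with "frame" (400x640x3 uint8, red, green, blue), "range_z" (400x640 float32, m along the optical axis (not along the pixel's ray), 0 where there is no reading), "fx", "fy", "cx", "cy" (pixels), "position" and "rotation" of the camera in the world. Camera axes: x right, y up, looking along -z (the intrinsics and any distortion apply to the point x, -y, -z); pixel columns grow to the right and rows downward; lengths in m; the calibration is good to about 2 mm. A picture is of the moment at which its call begins.
- workorder.close_job(): hands the job in; it is judged then, once.
The state is a dict: "time_s": time; "q": joint angles; "qd": joint speeds; "joint_efforts": joint torques, N m; "position": TCP position; "tool_rot": TCP orientation; "force": force on the tool from outside, world axes, zero at the start; "wrist_torque": the same for the moment, N m; "width": finger opening in m; "finger_force": force on a finger pad.
Only numpy, scipy, OpenCV 4.12 (cv2) and the standard library are available. Lean on these libraries where they do the work, as an engineer would, in place of code of your own. Each camera call takes 0.05 s, during which the arm holds its last target. There are 200 camera calls.

## Working session

There is one attempt and no reset: what is moved stays moved. The work goes in short steps, Python scripts to look and compute and a tool call to move; the robot and the scene stay as the last step left them, time stands still between calls to the robot, and variables do not carry over. Pictures are saved under pics/ and viewed, at most 10 in all, crops included, and the job is handed in when it is done.

Besides the shell and the picture viewer there is one more tool, called after "Call:" as name(argument=value, ...) on one line, values as JSON. carry_out: Moves the arm, as the interface text tells. Its arguments: {"type":"object","properties":{"increments":{"type":"array","items":{"type":"array","items":{"type":"number"}}},"grip_force":{"type":"number"}},"required":["increments"]}

```bash
mkdir -p pics; cat > h.py <<'E'
import numpy as np, cv2
from cell import robot, cams, workorder
def cap(n,f=None):
    c=cams.capture(n)
    if f: cv2.imwrite('pics/'+f,cv2.cvtColor(c['frame'],cv2.COLOR_RGB2BGR))
    return c
def pts(c):
    z=c['range_z']; v,u=np.mgrid[:z.shape[0],:z.shape[1]]
    p=np.stack([(u-c['cx'])/c['fx']*z,-(v-c['cy'])/c['fy']*z,-z],-1)
    return p@np.array(c['rotation']).T+np.array(c['position'])
E
python3 - <<'E'
from h import *
c=cap('top','top1.png'); s=cap('scene','scene1.png')
print(c['position'],c['rotation'],c['fx'],[k for k in c])
np.savez('top1.npz',P=pts(c),f=c['frame']);np.savez('sc1.npz',P=pts(s),f=s['frame'])
o=robot.observe();print(o['position'],o['tool_rot'],o['force'],o['width'],o['time_s'])
E
```

```text
[ 0.23398355 -0.02981762  1.27583431] [[-0.02488313  0.97732385 -0.21028298]
 [-0.99968511 -0.02500873  0.00206229]
 [-0.00324338  0.21026808  0.97763839]] 386.07786407564004 ['frame', 'range_z', 'fx', 'fy', 'cx', 'cy', 'position', 'rotation']
[0.22458491 0.50183618 0.23077985] [[-9.12747770e-01  4.08523292e-01 -4.77431889e-04]
 [ 4.08523566e-01  9.12747328e-01 -9.01221187e-04]
 [ 6.76048342e-05 -1.01762981e-03 -9.99999480e-01]] [-0.16529681  0.64806718 -0.0939038 ] 0.08574874121738849 0.1
```

View pics/top1.png

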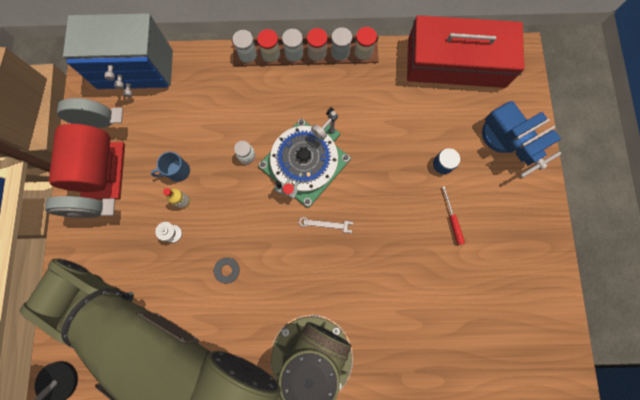

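View pics/scene1.png

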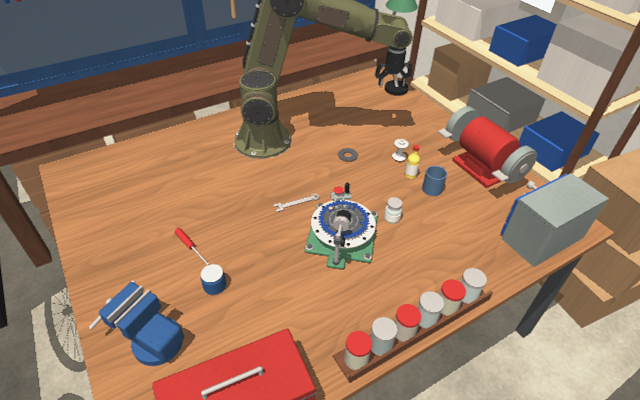

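The top view shows the fixture at about (304,157). The red button is at (288,188) on the robot side, the handle just left of it, the gauge at upper right, and the jar at (244,152). The scene view agrees.

```bash
python3 - <<'E'
from h import *
for n in ('top1','sc1'):
    d=np.load(n+'.npz');P=d['P'];f=d['f'].astype(int)
    near=(np.hypot(P[...,0]-.52,P[...,1])<.25)
    red=(f[...,0]>130)&(f[...,1]<80)&(f[...,2]<80)&near&(P[...,2]>.085)&(P[...,2]<.12)
    m=P[red];v,u=np.where(red);print(n,'red',len(m),m.mean(0),m.min(0),m.max(0),u.mean(),v.mean())
    b=m.mean(0)
    blk=(f.max(-1)<70)&(np.hypot(P[...,0]-b[0],P[...,1]-b[1])<.06)&(P[...,2]>.085)
    k=P[blk];v,u=np.where(blk);print('blk');print(np.c_[u,v,k*1000].round(0)[:25])
    kn=(f.max(-1)<90)&near&(abs(P[...,2]-.103)<.006)&(np.hypot(P[...,0]-b[0],P[...,1]-b[1])>.07)
    print('knob',kn.sum(),P[kn].mean(0),np.median(P[kn],0))
    pl=(f.min(-1)>150)&near&(abs(P[...,2]-.06)<.005)
    q=P[pl];print('plate',len(q),q.min(0),q.max(0))
    A=np.c_[2*q[:,:2],np.ones(len(q))]
    h=cv2.minEnclosingCircle(q[:,:2].astype(np.float32));print(h)
d=np.load('top1.npz')
I=cv2.cvtColor(d['f'],cv2.COLOR_RGB2BGR)[90:220,220:380]
cv2.imwrite('pics/crop1.png',cv2.resize(I,None,fx=4.6,fy=4.6,interpolation=cv2.INTER_CUBIC))
E
```

```text
top1 red 77 [0.51848847 0.06099936 0.09869038] [0.50310827 0.04668534 0.09120034] [0.53432927 0.0753298  0.10436441] 287.5064935064935 188.66233766233765
blk
[[276. 181. 538.  94. 122.]
 [277. 181. 537.  91. 128.]
 [278. 181. 537.  88. 126.]
 [276. 182. 533.  94. 128.]
 [277. 182. 534.  91. 126.]
 [278. 182. 534.  88. 125.]
 [279. 182. 533.  84. 130.]
 [276. 183. 531.  94. 125.]
 [277. 183. 530.  91. 128.]
 [278. 183. 530.  88. 127.]
 [279. 183. 530.  85. 129.]
 [280. 183. 531.  82. 123.]
 [276. 184. 528.  95. 122.]
 [277. 184. 528.  91. 123.]
 [278. 184. 528.  88. 124.]
 [279. 184. 528.  85. 124.]
 [280. 184. 528.  82. 123.]
 [276. 185. 528.  96. 112.]
 [277. 185. 526.  92. 121.]
 [278. 185. 525.  88. 122.]
 [279. 185. 525.  85. 123.]
 [280. 185. 526.  83. 116.]
 [277. 186. 526.  93. 106.]
 [278. 186. 526.  90. 105.]
 [279. 186. 525.  87. 108.]]
knob 134 [0.63403725 0.00878733 0.10033338] [0.63239548 0.01029257 0.1001294 ]
plate 862 [ 0.52224768 -0.1007537   0.05502318] [0.74515005 0.20696486 0.06496905]
((0.6362898349761963, 0.05294742062687874), 0.1541174352169037)
sc1 red 48 [0.5
[... 369 characters left out ...]
46. 186. 535.  86. 116.]
 [347. 186. 542.  84. 122.]
 [348. 186. 538.  92. 115.]
 [345. 187. 533.  83. 110.]
 [346. 187. 537.  84. 114.]
 [347. 187. 535.  90. 109.]
 [348. 187. 544.  88. 117.]
 [345. 188. 532.  84. 105.]
 [346. 188. 538.  84. 109.]
 [347. 188. 541.  86. 111.]
 [348. 188. 544.  88. 113.]
 [345. 189. 534.  83. 101.]
 [346. 189. 540.  83. 106.]
 [347. 189. 545.  84. 110.]
 [348. 189. 540.  92. 103.]
 [345. 190. 536.  82.  99.]
 [346. 190. 534.  87.  95.]]
knob 69 [0.63379497 0.01068859 0.10165945] [0.63222359 0.01305149 0.10157741]
plate 674 [ 0.5211659  -0.10250932  0.05504149] [0.74599257 0.19427311 0.06496266]
((0.6443431973457336, 0.047356005758047104), 0.15022115409374237)
```

View pics/crop1.png

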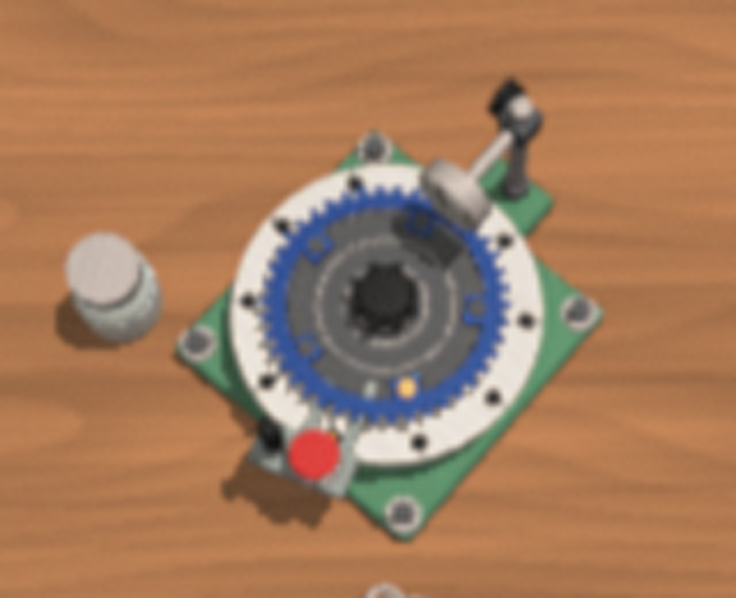

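Call:
carry_out(increments=[[1,-42,-26,0,0],[1,-84,-53,0,0],[1,-126,-79,0,0],[1,-168,-106,0,0],[1,-210,-132,0,0]], grip_force=40)

```text
time_s: 0.6
position: [0.363, 0.2939, 0.2312]
tool_rot: [[-0.913, 0.408, -0.0], [0.408, 0.913, -0.0], [0.0, -0.0, -1.0]]
force: [0.6, 1.6, -0.9]
width: 0.0124
finger_force: 0.0
```

Call:
carry_out(increments=[[1,-42,-26,0,0],[1,-84,-53,0,0],[1,-126,-79,0,0],[1,-168,-106,0,0],[1,-210,-132,0,0]])

```text
time_s: 1.1
position: [0.5008, 0.0874, 0.2312]
tool_rot: [[-0.913, 0.409, -0.0], [0.409, 0.913, 0.0], [0.0, -0.0, -1.0]]
force: [-0.1, 1.0, -0.1]
width: -0.0002
finger_force: 0.0
```

Call:
carry_out(increments=[[1,0,0,0,-8],[1,0,0,0,-16],[1,0,0,0,-24],[1,0,0,0,-32],[1,0,0,0,-40]])

```text
time_s: 1.6
position: [0.5001, 0.0894, 0.231]
tool_rot: [[-0.96, -0.279, -0.001], [-0.279, 0.96, -0.0], [0.001, 0.0, -1.0]]
force: [-0.3, -0.4, -0.4]
width: -0.0002
finger_force: 0.0
```

Call:
carry_out(increments=[[1,0,0,0,-8],[1,0,0,0,-16],[1,0,0,0,-24],[1,0,0,0,-32],[1,0,0,0,-40]])

```text
time_s: 2.1
position: [0.5, 0.0895, 0.231]
tool_rot: [[-0.556, -0.831, -0.001], [-0.831, 0.556, -0.0], [0.0, 0.001, -1.0]]
force: [-0.4, 0.1, 0.4]
width: -0.0003
finger_force: 0.0
```

Call:
carry_out(increments=[[1,0,0,0,-5],[1,0,0,0,-10],[1,0,0,0,-10]])

```text
time_s: 2.4
position: [0.4977, 0.1049, 0.2307]
tool_rot: [[-0.426, -0.905, 0.002], [-0.904, 0.426, -0.015], [0.013, -0.008, -1.0]]
force: [0.4, 0.1, -1.0]
width: 0.0001
finger_force: 0.0
```

```bash
python3 - <<'E'
from h import *
o=robot.observe();print(o['position'],o['tool_rot'].round(3) if hasattr(o['tool_rot'],'round') else o['tool_rot'],o['q'],o['qd'],o['time_s'])
c=cap('wrist','w1.png');np.savez('w1.npz',P=pts(c),f=c['frame'])
o=robot.observe();print(o['position'],o['q'],o['qd'],o['time_s'])
E
```

```text
[0.49774485 0.10494686 0.23069216] [[-0.426 -0.905  0.002]
 [-0.904  0.426 -0.015]
 [ 0.013 -0.008 -1.   ]] [   8.20877381   11.98520988   93.7451625    -0.92309696   74.29763992
 -146.30893849] [-1.46790661 -0.03743379  0.05210318  0.51011496 -0.01348958 -0.48946163] 2.4
[0.49785145 0.10443781 0.23076336] [   8.14345919   11.97787887   93.74418509   -0.90858597   74.2999203
 -146.32647324] [-1.12718559 -0.03542487 -0.02624824  0.18047831 -0.09262032 -0.20289193] 2.45
```

View pics/w1.png

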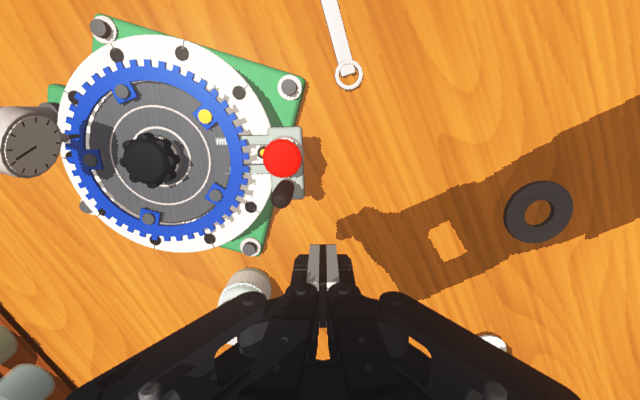

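The wrist view shows the button at (282,157), the handle at (284,192) and the gauge at far left. Joint 6 is near its limit in this orientation, so I'll turn the tool half a turn the other way, which gives the same geometry.

Call:
carry_out(increments=[[1,0,0,0,8],[1,0,0,0,16],[1,0,0,0,24],[1,0,0,0,32],[1,0,0,0,40]])

```text
time_s: 2.95
position: [0.4981, 0.1036, 0.2309]
tool_rot: [[-0.911, -0.411, 0.002], [-0.411, 0.911, -0.015], [0.004, -0.015, -1.0]]
force: [-0.7, 0.1, 0.3]
width: -0.0001
finger_force: 0.0
```

Call:
carry_out(increments=[[1,0,0,0,8],[1,0,0,0,16],[1,0,0,0,24],[1,0,0,0,32],[1,0,0,0,40]])

```text
time_s: 3.45
position: [0.4981, 0.1036, 0.2309]
tool_rot: [[-0.963, 0.271, 0.002], [0.271, 0.963, -0.015], [-0.006, -0.014, -1.0]]
force: [1.0, -0.1, -0.3]
width: -0.0002
finger_force: 0.0
```

Call:
carry_out(increments=[[1,0,0,0,8],[1,0,0,0,16],[1,0,0,0,24],[1,0,0,0,32],[1,0,0,0,40]])

```text
time_s: 3.95
position: [0.4981, 0.1036, 0.2309]
tool_rot: [[-0.563, 0.826, 0.002], [0.826, 0.563, -0.015], [-0.014, -0.007, -1.0]]
force: [0.4, -0.4, 0.3]
width: 0.0002
finger_force: 0.0
```

Call:
carry_out(increments=[[1,0,0,0,8],[1,0,0,0,16],[1,0,0,0,24],[1,0,0,0,32],[1,0,0,0,40]])

```text
time_s: 4.45
position: [0.4981, 0.1036, 0.2309]
tool_rot: [[0.099, 0.995, 0.002], [0.995, -0.099, -0.015], [-0.015, 0.003, -1.0]]
force: [-0.4, -0.3, -1.1]
width: 0.0
finger_force: 0.0
```

Call:
carry_out(increments=[[1,0,0,0,8],[1,0,0,0,16],[1,0,0,0,20],[1,0,0,0,20]])

```text
time_s: 4.85
position: [0.4981, 0.1037, 0.2309]
tool_rot: [[0.429, 0.903, 0.002], [0.903, -0.429, -0.015], [-0.013, 0.008, -1.0]]
force: [-0.3, 0.1, -0.5]
width: -0.0001
finger_force: 0.0
```

```bash
python3 - <<'E'
from h import *
o=robot.observe();print(o['position'],o['tool_rot'],o['q'],o['time_s'])
d=np.load('w1.npz');P=d['P'];f=d['f'].astype(int)
near=(np.hypot(P[...,0]-.634,P[...,1]-.01)<.17)
red=(f[...,0]>150)&(f[...,1]<70)&(f[...,2]<70)&near&(abs(P[...,2]-.1)<.006)
m=P[red];print('red',len(m),m.mean(0),np.median(m,0),m.max(0),m.min(0))
b=np.median(m,0)
blk=(f.max(-1)<80)&(np.hypot(P[...,0]-b[0],P[...,1]-b[1])<.06)&(P[...,2]>.124)&(P[...,2]<.132)
print('handle',blk.sum(),P[blk].mean(0))
pl=(f.min(-1)>180)&near&(abs(P[...,2]-.06)<.006)
q=P[pl][:,:2].astype(np.float32);h=cv2.minEnclosingCircle(q[np.hypot(q[:,0]-.634,q[:,1]-.01)<.12]);print('plate',h)
kn=(f.max(-1)<70)&near&(abs(P[...,2]-.103)<.003)&(np.hypot(P[...,0]-.634,P[...,1]-.01)<.035)
print('knob',cv2.minEnclosingCircle(P[kn][:,:2].astype(np.float32)))
jar=(abs(P[...,2]-.085)<.005)&(np.hypot(P[...,0]-.64,P[...,1]-.18)<.06);print('jar',P[jar].mean(0))
T=np.load('top1.npz')['P'];jar=(abs(T[...,2]-.085)<.008)&(np.hypot(T[...,0]-.64,T[...,1]-.19)<.06);print('jar',T[jar].mean(0),jar.sum())
E
```

```text
[0.4980606  0.10366119 0.23089117] [[ 0.42939632  0.90311377  0.00207518]
 [ 0.90302732 -0.42932072 -0.01501282]
 [-0.01266736  0.00832039 -0.99988515]] [ 8.05031374 11.96778222 93.73889165 -0.90204384 74.29790993 33.72289985] 4.85
red 1125 [0.51855274 0.06045188 0.10103179] [0.51845968 0.06029759 0.10108917] [0.53609085 0.07815144 0.10334328] [0.50205965 0.04364317 0.09812877]
handle 201 [0.53097484 0.0883071  0.12701762]
plate ((0.6331819295883179, 0.010361784137785435), 0.1123737171292305)
knob ((0.6319349408149719, 0.010835426859557629), 0.02413851208984852)
jar [0.67107366 0.22657184 0.08530321]
jar [0.66217096 0.2094435  0.08264851] 199
```

Call:
carry_out(increments=[[1,-15,18,20,-1],[1,-32,36,40,-2],[1,-32,36,70,-2],[1,-32,36,100,-2],[1,-32,36,114,-2]])

```text
time_s: 5.35
position: [0.5162, 0.0574, 0.1151]
tool_rot: [[0.394, 0.919, -0.001], [0.919, -0.394, -0.015], [-0.014, 0.005, -1.0]]
force: [0.6, -0.8, -0.3]
width: -0.0002
finger_force: 0.0
```

```bash
python3 - <<'E'
from h import *
c=cap('wrist','w2.png')
o=robot.observe();print(o['position'],o['tool_rot'],o['force'],o['time_s'])
E
```

```text
[0.51567695 0.05746813 0.11392394] [[ 0.39435718  0.91895316 -0.00273872]
 [ 0.91883213 -0.39435091 -0.01532554]
 [-0.01516347  0.00352732 -0.99987881]] [-0.21937857  0.25503189 -2.90096534] 5.4
```

View pics/w2.png

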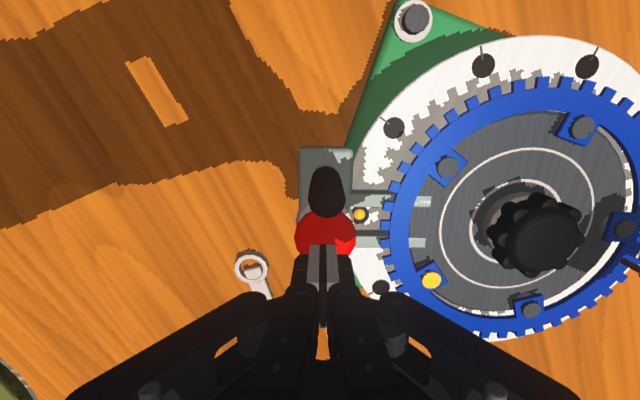

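The wrist view shows the fingertip over the button at (323,240), with the handle straight ahead at (327,190). I'll hold briefly to settle, then come down.

Call:
carry_out(increments=[[1,2,1,0,0],[1,2,1,0,0]])

```text
time_s: 5.6
position: [0.5196, 0.0595, 0.1188]
tool_rot: [[0.395, 0.919, 0.004], [0.919, -0.395, -0.015], [-0.012, 0.01, -1.0]]
force: [-0.1, -1.1, 0.4]
width: -0.0004
finger_force: 0.0
```

Call:
carry_out(increments=[[1,0,0,6,0],[1,0,0,12,0],[1,0,0,15,0],[1,0,0,15,0]])

```text
time_s: 6.0
position: [0.5187, 0.0592, 0.1022]
tool_rot: [[0.396, 0.918, 0.002], [0.918, -0.396, -0.015], [-0.013, 0.007, -1.0]]
force: [0.3, 0.1, 0.1]
width: -0.0003
finger_force: 0.0
```

Call:
carry_out(increments=[[1,0,0,3,0],[1,0,0,5,0],[1,0,0,7,0],[1,0,0,8,0],[1,0,0,8,0]])

```text
time_s: 6.5
position: [0.5191, 0.0592, 0.0949]
tool_rot: [[0.396, 0.918, 0.003], [0.918, -0.396, -0.015], [-0.013, 0.009, -1.0]]
force: [-0.9, 0.7, 5.5]
width: 0.0004
finger_force: 2.7
```

Call:
carry_out(increments=[[1,0,0,2,0],[1,0,0,4,0],[1,0,0,4,0],[1,0,0,4,0]])

```text
time_s: 6.9
position: [0.5192, 0.0591, 0.091]
tool_rot: [[0.396, 0.918, 0.003], [0.918, -0.396, -0.015], [-0.013, 0.009, -1.0]]
force: [-1.7, 1.0, 6.0]
width: 0.0004
finger_force: 3.3
```

Call:
carry_out(increments=[[1,0,0,1,0],[1,0,0,1.5,0],[1,0,0,1.5,0],[1,0,0,1.5,0]])

```text
time_s: 7.3
position: [0.5192, 0.0591, 0.0896]
tool_rot: [[0.396, 0.918, 0.003], [0.918, -0.396, -0.015], [-0.013, 0.009, -1.0]]
force: [-1.8, 1.3, 7.0]
width: -0.0002
finger_force: 3.6
```

Call:
carry_out(increments=[[1,0,0,0.7,0],[1,0,0,0.7,0],[1,0,0,0.7,0]])

```text
time_s: 7.6
position: [0.5192, 0.0591, 0.089]
tool_rot: [[0.396, 0.918, 0.003], [0.918, -0.396, -0.015], [-0.013, 0.009, -1.0]]
force: [-2.5, 1.7, 8.4]
width: -0.0004
finger_force: 4.4
```

Call:
carry_out(increments=[[1,0,0,0.7,0],[1,0,0,0.7,0],[1,0,0,0.7,0]])

```text
time_s: 7.9
position: [0.5193, 0.0592, 0.089]
tool_rot: [[0.396, 0.918, 0.004], [0.918, -0.396, -0.015], [-0.012, 0.009, -1.0]]
force: [-6.2, 2.2, 16.4]
width: -0.0001
finger_force: 8.1
```

Call:
carry_out(increments=[[1,0,0,-0.6,0],[1,0,0,-1.0,0],[1,3,0,-1.0,0],[1,6,0,-1.1,0],[1,6,0,-1.1,0]])

```text
time_s: 8.4
position: [0.5219, 0.0647, 0.0894]
tool_rot: [[0.396, 0.918, 0.004], [0.918, -0.396, -0.015], [-0.012, 0.01, -1.0]]
force: [0.1, 1.7, 6.1]
width: 0.0
finger_force: 3.6
```

Call:
carry_out(increments=[[1,1.5,0,0,0],[1,3,0,0,0],[1,3,0,0,0]])

```text
time_s: 8.7
position: [0.5232, 0.0673, 0.0894]
tool_rot: [[0.396, 0.918, 0.004], [0.918, -0.396, -0.015], [-0.012, 0.01, -1.0]]
force: [0.1, 0.0, 8.0]
width: -0.0004
finger_force: 3.6
```

```bash
cat > orb.py <<'E'
import sys
from h import *
from scipy.spatial.transform import Rotation as Ro
def orb(degs,dz=0):
    A=np.array([.6325,.0105]);o=robot.observe();p=np.array(o['position']);R=np.array(o['tool_rot'])
    v=p[:2]-A;r=np.hypot(*v);print('r',r,'ang',np.degrees(np.arctan2(v[1],v[0])),o['force'],p[2])
    for d in degs:
        a=np.arctan2(v[1],v[0])-np.radians(d);rr=r+(.1245-r)*min(1,d/10)
        t=np.r_[A+rr*np.array([np.cos(a),np.sin(a)]),p[2]+dz]
        print(d,(R.T@(t-p)*1000).round(1))
if __name__=='__main__': orb([float(x) for x in sys.argv[1:]])
E
python3 orb.py 2 4 6 8 10 
```

```text
r 0.12318726148791932 ang 152.53823383862968 [6.11922747e-02 2.88356801e-03 8.02226312e+00] 0.08941883893769068
2.0 [ 4.3  0.1 -0.1]
4.0 [ 8.6  0.4 -0.1]
6.0 [12.9  0.8 -0.2]
8.0 [17.2  1.4 -0.2]
10.0 [21.5  2.1 -0.2]
```

Call:
carry_out(increments=[[1,4.3,0.1,-0.1,2],[1,8.6,0.4,-0.1,4],[1,12.9,0.8,-0.2,6],[1,17.2,1.4,-0.2,8],[1,21.5,2.1,-0.2,10]])

```text
time_s: 9.2
position: [0.5341, 0.0859, 0.0896]
tool_rot: [[0.551, 0.835, 0.005], [0.835, -0.551, -0.016], [-0.01, 0.013, -1.0]]
force: [2.7, -3.9, 7.3]
width: 0.0001
finger_force: 3.6
```

```bash
python3 orb.py 2 4 6 8 10 
```

```text
r 0.1239474058787694 ang 142.53336057039377 [ 2.67613379 -3.94140402  7.30566048] 0.08956903000596506
2.0 [ 4.3  0.3 -0. ]
4.0 [ 8.6  0.7 -0.1]
6.0 [12.9  1.3 -0.1]
8.0 [17.2  2.  -0.1]
10.0 [21.5  2.9 -0.2]
```

Call:
carry_out(increments=[[1,4.3,0.1,0,2],[1,8.6,0.4,0,4],[1,12.9,0.8,-0.1,6],[1,17.2,1.3,-0.1,8],[1,21.5,2.0,-0.1,10]])

```text
time_s: 9.7
position: [0.5475, 0.1027, 0.0894]
tool_rot: [[0.687, 0.726, 0.005], [0.726, -0.687, -0.016], [-0.008, 0.014, -1.0]]
force: [2.3, -3.8, 7.4]
width: 0.0
finger_force: 3.6
```

```bash
python3 orb.py 1.6 3.2 4.8 6.4 8; python3 - <<'E'
from h import *
c=cap('top'); cv2.imwrite('pics/t3.png',cv2.resize(cv2.cvtColor(c['frame'],cv2.COLOR_RGB2BGR)[90:220,220:380],None,fx=4.6,fy=4.6,interpolation=cv2.INTER_CUBIC))
np.savez('t3.npz',P=pts(c),f=c['frame'])
s=cap('scene');np.savez('s3.npz',P=pts(s),f=s['frame'])
for d in (c,s):
    P=pts(d);f=d['frame'].astype(int)
    red=(f[...,0]>110)&(f[...,1]<70)&(f[...,2]<70)&(np.hypot(P[...,0]-.57,P[...,1]-.1)<.08)&(P[...,2]>.07)&(P[...,2]<.11)
    print('red',red.sum(),P[red].mean(0))
    k=(f.max(-1)<75)&(np.hypot(P[...,0]-.58,P[...,1]-.125)<.05)&(abs(P[...,2]-.127)<.006)
    print('hd',k.sum(),P[k].mean(0))
    kb=(f[...,2]>150)&(f[...,0]<110)&(np.hypot(P[...,0]-.6325,P[...,1]-.0105)<.095)
E
```

```text
r 0.12539947787349798 ang 132.68213574292884 [ 2.25504013 -3.79956358  7.36314337] 0.08941341180818482
1.6 [ 3.5  0.4 -0. ]
3.2 [ 6.9  1.  -0. ]
4.8 [10.4  1.6 -0.1]
6.4 [13.8  2.3 -0.1]
8.0 [17.2  3.1 -0.1]
red 0 [nan nan nan]
hd 0 [nan nan nan]
red 22 [0.56058357 0.0999972  0.08817958]
hd 13 [0.57799494 0.1209955  0.12479123]<stdin>:8: RuntimeWarning: Mean of empty slice.
  ret = um.true_divide(
<stdin>:10: RuntimeWarning: Mean of empty slice.
```

View pics/t3.png

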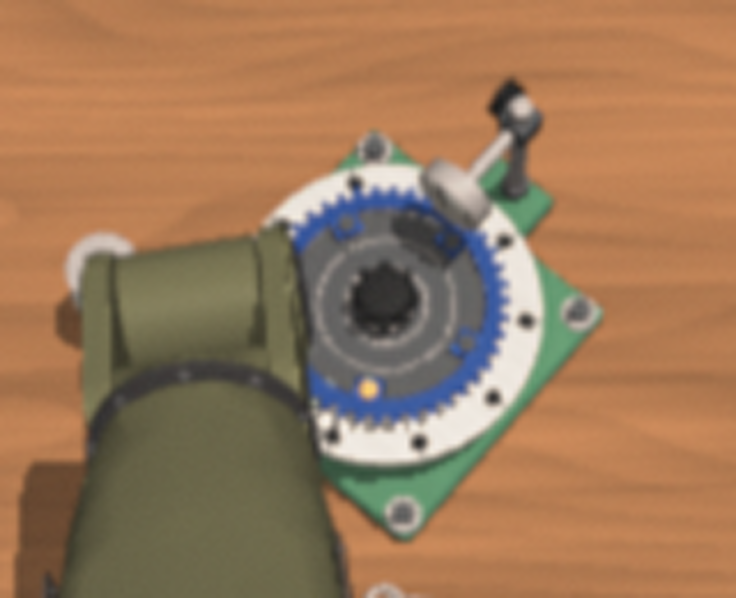

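The top view shows the yellow bolt moved from (406,387) to (368,389) in the crop and the rest undisturbed. I'll use that bolt as the angle marker.

```bash
cat > ang.py <<'E'
from h import *
def yel(P,f):
    f=f.astype(int);A=np.array([.6325,.0105])
    m=(f[...,0]>150)&(f[...,1]>110)&(f[...,2]<130)&(f[...,0]-f[...,2]>80)&(np.hypot(P[...,0]-A[0],P[...,1]-A[1])<.08)&(abs(P[...,2]-.08)<.012)
    w=P[m].mean(0)if m.any() else np.full(3,np.nan);v=w[:2]-A
    return m.sum(),w.round(4),round(np.hypot(*v),4),round(float(np.degrees(np.arctan2(v[1],v[0])))%360,2)
def now(n):
    c=cap(n);return yel(pts(c),c['frame'])
if __name__=='__main__':
    for n in('top1','t3','sc1','s3','w1'):
        d=np.load(n+'.npz');print(n,yel(d['P'],d['f']))
E
python3 ang.py
```

```text
top1 (np.int64(8), array([ 0.5699, -0.0034,  0.0808]), np.float64(0.0641), 192.51)
t3 (np.int64(5), array([0.5698, 0.0239, 0.0799]), np.float64(0.0641), 167.98)
sc1 (np.int64(4), array([5.691e-01, 1.000e-04, 7.920e-02]), np.float64(0.0643), 189.29)
s3 (np.int64(5), array([0.5707, 0.0254, 0.0824]), np.float64(0.0636), 166.49)
w1 (np.int64(139), array([ 0.5687, -0.0028,  0.0828]), np.float64(0.0652), 191.8)
```

The table has turned about 24°. Friction on the button is dragging it along, since the fingertip is still centred on the button. It's within one pitch and the pin is out, so I'll go on for about 10° and check again.

Call:
carry_out(increments=[[1,4.3,0.3,0,2],[1,8.7,0.9,0,4],[1,13.0,1.6,-0.1,6],[1,17.3,2.3,-0.1,8],[1,21.5,3.1,-0.1,10]])

```text
time_s: 10.3
position: [0.5644, 0.1161, 0.0893]
tool_rot: [[0.803, 0.596, 0.005], [0.596, -0.803, -0.016], [-0.006, 0.016, -1.0]]
force: [0.9, -4.3, 7.2]
width: -0.0
finger_force: 3.6
```

```bash
python3 orb.py 1 2 3; python3 - <<'E'
from ang import *
for n in ('top','wrist'):
    c=cap(n,'w4.png' if n=='wrist' else None);P=pts(c);print(n,yel(P,c['frame']))
f=c['frame'].astype(int)
k=(f.max(-1)<75)&(abs(P[...,2]-.127)<.004)&(np.hypot(P[...,0]-.596,P[...,1]-.132)<.03);print(k.sum(),P[k].mean(0))
s=cap('scene');P=pts(s);f=s['frame'].astype(int);print(yel(P,s['frame']))
k=(f.max(-1)<75)&(abs(P[...,2]-.125)<.006)&(np.hypot(P[...,0]-.596,P[...,1]-.132)<.03);print(k.sum(),P[k].mean(0))
E
```

```text
r 0.12567736908841662 ang 122.80616809723661 [ 0.93626937 -4.29182674  7.24540999] 0.08928976122074203
1.0 [ 2.2  0.3 -0. ]
2.0 [ 4.3  0.6 -0. ]
3.0 [ 6.5  1.  -0. ]
top (np.int64(8), array([0.5733, 0.0343, 0.081 ]), np.float64(0.0638), 158.12)
wrist (np.int64(104), array([0.5758, 0.0354, 0.0829]), np.float64(0.0619), 156.26)
1586 [0.59014306 0.13171597 0.1271263 ]
(np.int64(4), array([0.5721, 0.0361, 0.0788]), np.float64(0.0656), 157.06)
14 [0.59762082 0.12919814 0.12421509]
```

View pics/w4.png

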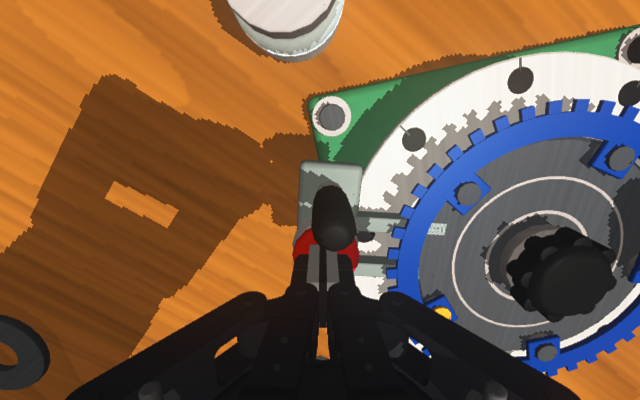

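The wrist view shows the target hole at (365,237) just beside the arm slot, and the jar clear at the top. The angle estimates come to about 34°, so I'll add 2°.

Call:
carry_out(increments=[[1,1.4,0.1,0,0.7],[1,2.9,0.2,0,1.3],[1,4.3,0.3,0,2],[1,4.3,0.3,0,2]])

```text
time_s: 10.85
position: [0.5681, 0.1185, 0.0893]
tool_rot: [[0.823, 0.568, 0.005], [0.568, -0.823, -0.016], [-0.005, 0.016, -1.0]]
force: [2.8, -4.1, 7.1]
width: -0.0002
finger_force: 3.6
```

```bash
python3 orb.py 1; python3 -c "
from ang import *
print(now('top'),now('top'),now('wrist'))"
```

```text
r 0.1257298263484257 ang 120.8359274372064 [ 2.79080773 -4.10270296  7.10833736] 0.08929324301198217
1.0 [ 2.2  0.3 -0. ]
(np.int64(9), array([0.5744, 0.0358, 0.08  ]), np.float64(0.0633), 156.48) (np.int64(8), array([0.5744, 0.0363, 0.0802]), np.float64(0.0635), 156.04) (np.int64(107), array([0.5765, 0.0371, 0.0829]), np.float64(0.062), 154.56)
```

At 36° by both measures. Letting the plunger rise under the finger.

Call:
carry_out(increments=[[1,0,0,-1.5,0],[1,0,0,-3,0],[1,0,0,-4.5,0],[1,0,0,-6,0],[1,0,0,-6,0]])

```text
time_s: 11.5
position: [0.5679, 0.1186, 0.0953]
tool_rot: [[0.823, 0.569, 0.005], [0.569, -0.822, -0.016], [-0.005, 0.015, -1.0]]
force: [2.2, -2.9, 5.3]
width: -0.0002
finger_force: 2.6
```

Call:
carry_out(increments=[[1,0,0,-1.5,0],[1,0,0,-3,0],[1,0,0,-4.5,0],[1,0,0,-4.5,0]])

```text
time_s: 11.9
position: [0.5671, 0.119, 0.0992]
tool_rot: [[0.822, 0.569, 0.003], [0.569, -0.822, -0.015], [-0.006, 0.014, -1.0]]
force: [1.8, -1.8, 3.9]
width: 0.0001
finger_force: 2.0
```

Pin is in the hole. Drawing clear.

Call:
carry_out(increments=[[1,0,0,-1.5,0],[1,0,0,-3,0],[1,0,0,-6,0],[1,-1,0,-15,0],[1,-2,0,-30,0]])

```text
time_s: 12.4
position: [0.5647, 0.1184, 0.1291]
tool_rot: [[0.822, 0.569, 0.0], [0.569, -0.822, -0.015], [-0.008, 0.013, -1.0]]
force: [0.6, -0.2, 0.5]
width: 0.0001
finger_force: 0.0
```

Call:
carry_out(increments=[[1,0,0,-20,0],[1,0,0,-45,0],[1,0,0,-80,0],[1,-30,0,-110,0],[1,-70,0,-120,0]])

```text
time_s: 12.9
position: [0.5077, 0.0805, 0.2533]
tool_rot: [[0.822, 0.57, 0.007], [0.57, -0.822, -0.015], [-0.002, 0.016, -1.0]]
force: [-0.2, -0.6, -0.2]
width: 0.0003
finger_force: 0.0
```

Call:
carry_out(increments=[[1,-40,-40,0,0],[1,-80,-80,0,0],[1,-110,-110,0,0],[1,-110,-110,0,0],[1,-110,-110,0,0]])

```text
time_s: 13.4
position: [0.354, 0.1085, 0.2501]
tool_rot: [[0.822, 0.57, 0.005], [0.57, -0.822, -0.015], [-0.004, 0.015, -1.0]]
force: [0.6, -0.3, -0.1]
width: 0.0001
finger_force: 0.0
```

```bash
python3 - <<'E'
from ang import *
c=cap('top');P=pts(c);F=c['frame'];print(yel(P,F));f=F.astype(int)
I=cv2.cvtColor(F,cv2.COLOR_RGB2BGR);cv2.imwrite('pics/t5.png',cv2.resize(I[90:290,130:380],None,fx=2.9,fy=2.9,interpolation=cv2.INTER_CUBIC))
def rep(P,f):
    red=(f[...,0]>130)&(f[...,1]<80)&(f[...,2]<80)&(np.hypot(P[...,0]-.57,P[...,1]-.118)<.04)&(P[...,2]>.08)
    m=P[red];print(red.sum(),m.mean(0),np.median(m[:,2]),'ang',np.degrees(np.arctan2(m[:,1].mean()-.0105,m[:,0].mean()-.6325)))
rep(P,f)
s=cap('scene');rep(pts(s),s['frame'].astype(int))
o=robot.observe();print(o['position'],o['force'],o['time_s'])
E
```

```text
(np.int64(8), array([0.5746, 0.0351, 0.0797]), np.float64(0.063), 156.97)
79 [0.5691025  0.11728405 0.09883851] 0.09878548803515264 ang 120.69752599365572
50 [0.57384426 0.1163448  0.09962216] 0.10039264859605779 ang 118.99379306459008
[0.35527356 0.10822151 0.24944247] [ 0.14107479  0.19509536 -0.94165464] 13.5
```

View pics/t5.png

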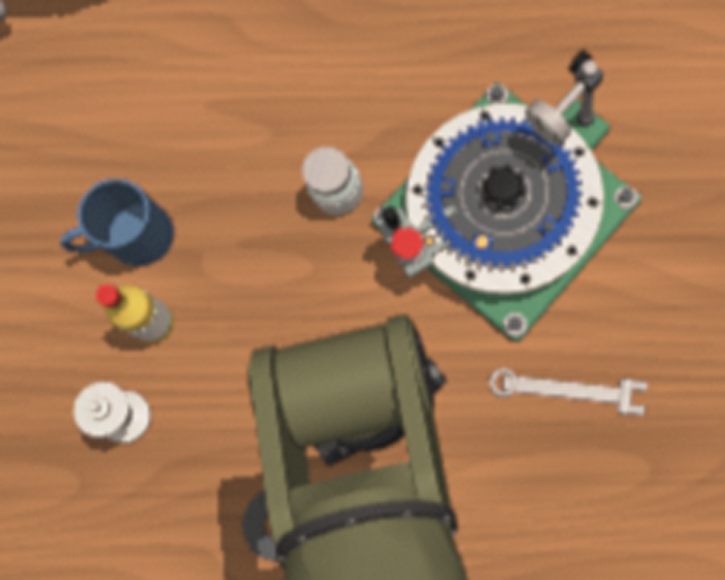

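The top view shows the button at (407,243), one hole on from the start. Its measured height matches the start, the yellow pin shows in the hole at (430,241), and nothing else has moved.

```bash
python3 -c "
from cell import workorder
print(workorder.close_job())"
```

```text
the job is handed in; nothing more can be done
None
```

The table is turned on one hole (about 36°), the plunger is back at its starting height in that hole, the arm is clear, the gauge is untouched, and the job is handed in; the fingertip turned the table by friction on the held-down button, so it never pushed the handle itself.

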